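# Lay up a boiled-egg breakfast for two

### The job

Lay up for a boiled-egg breakfast: pick the breakfast things out of the clutter and stand one egg cup in the middle of each of the two white saucers, stand the salt shaker in the middle of the round wooden coaster, and lay the butter knife centred and lengthwise on the oblong wooden board. Leave the corked ink bottle and the cotton reel where they stand.

Things in the scene. Friction and masses are not known exactly. Their poses are not given: they have to be found in the camera images.
- egg_cup_1: Cream pottery egg cup (one of two alike) standing upright: round goblet 60 mm tall, bowl 49 mm across at the top, foot 40 mm across; though the stem is waisted, its solid shape tapers straight from foot to bowl; about 60 g. Pinch the bowl from above, its widest part is the upper 20 mm. Origin at the centre of its underside, z up; yaw has no meaning (round).
- egg_cup_2: Cream pottery egg cup (one of two alike) standing upright: round goblet 60 mm tall, bowl 49 mm across at the top, foot 40 mm across; though the stem is waisted, its solid shape tapers straight from foot to bowl; about 60 g. Pinch the bowl from above, its widest part is the upper 20 mm. Origin at the centre of its underside, z up; yaw has no meaning (round).
- salt_shaker: Pale glass salt shaker with a narrower grey tin cap, standing upright: 74 mm tall, body 42 mm across up to 56 mm high, cap 32 mm across above that; about 90 g. Origin at the centre of its underside, z up; round.
- butter_knife: Butter knife lying flat, 142 mm long along its x axis, 45 g: straight-sided dark wooden handle 85 mm long, 16 mm wide, 12 mm high with three brass rivets (its -x end, from x = -70 to +15 mm), then a thin blunt steel blade 18 mm wide with a round tip (at +x). Origin on the underside, at the middle of its length and width. Pinch the handle across y about 15 mm to -x of the origin, near its balance.
- saucer_1: White saucer (one of two alike), fixed to the worktop: round plate 90 mm across and 12 mm tall at the rim, inner floor 5 mm above the worktop, flat over the middle 56 mm and rising gently to the rim. Origin at the centre of its underside, z up; round.
- saucer_2: White saucer (one of two alike), fixed to the worktop: round plate 90 mm across and 12 mm tall at the rim, inner floor 5 mm above the worktop, flat over the middle 56 mm and rising gently to the rim. Origin at the centre of its underside, z up; round.
- coaster: Small round dark-wood coaster with a cork disc let into its top, fixed to the worktop: 72 mm across, 8 mm thick. Origin at the centre of its underside, z up; its top is at z = 8 mm.
- knife_board: Flat oblong wooden board, fixed to the worktop: 150 mm (along its x axis) by 60 mm by 8 mm thick, no rim. Origin at the centre of its underside, z up; its top is at z = 8 mm.
- ink_bottle: Small blue-grey glass bottle with a cork in its neck, standing: 48 mm across, 66 mm tall. Origin at the centre of its underside. A bystander: it stays where it stands.
- cotton_reel: Wooden cotton reel wound with red thread, standing: 34 mm across, 44 mm tall. Origin at the centre of its underside. A bystander: it stays where it stands.
Not all that is in view belongs to the job. What is shaped like the salt_shaker but pink or yellow is not meant.

How it is judged:
By the outcome, as a careful person would: the job done as asked, in the order asked, and still so for the second after the job is handed in, with the robot touching nothing.
It also fails if it takes over 109 s, if anything falls off the work surface, if the arm or the gripper's body presses on something with over 40 N, if the wrist force passes 120 N, or if a joint passes its speed limit or range.

### The arm

A 6-joint arm with a two-finger parallel gripper is mounted at the origin on a cart in front of the work surface, level with it; the furniture and walls round the work are solid. World frame = base frame: x ahead of the robot, y to its left, z up, the work surface at z = 0. Lengths are in m, angles in rad, forces in N, time in s.
With the tool pointing down it reaches from about 0.35 to 0.975 m from the base axis. Payload 4.9 kg.
Tool frame: the origin (TCP) lies on the front face of the gripper's body, between the roots of the fingers; the fingertips stand ctrl.finger_overhang ahead of it and the grasp point (between the pads) lies 54 mm ahead of it (ctrl.finger_overhang is the distance from the TCP to the fingertips, in m); z points along the fingers, y is the line along which they close (so a half turn about z gives the same grasp; the last joint's range is limited). The gripper opens to 85 mm and grips with 20 to 120 N. Pads are 22 mm wide; open, the fingers measure 114 mm over their backs; the gripper's body (76 mm by 85 mm) begins 54 mm behind the grasp point. The pads swing forward as they close: fully open they stand 13 mm farther back than shut.
Start: joints at [1.192, 0.053, 1.613, -0, 1.476, -0.119], TCP at [0.161, 0.604, 0.304] pointing down, gripper open.
Joint ranges: [-3.01, 3.01], [-1.01, 2.22], [0.06, 2.58], [-1.02, 4.17], [0.09, 2.62], [-3.14, 3.14]. Speed limits (rad/s): [2.57, 2.57, 3.14, 3.14, 3.14, 3.14].

### API

Orientations are given as a rotation vector (axis times angle).
In Python, from station import ctrl, vision gives the robot as it stands. The module is installed in compiled form; this text tells all that it offers.
- The arm moves only by the tool drive_tool, never from a script. Its argument "rows" is a list of rows, each a list of 2 entries, a list of its own where there are three numbers: the shift along the tool's x, y, z in m, then the turn about the tool's z in rad. A call has 1 to 10 rows; each row shifts and turns the commanded pose from where the row before left it, along the tool's axes as they then stand; what a row does not reach is not made up. A row lasts 1/10 s, in which the tool goes at most 50 mm and 8.59 degrees, less where a joint would pass 70% of its speed; a pose out of reach is approached as far as the arm can. A call with a gripper value outside its range is refused whole. "jaw" is the closure, from 0 (fully open) to 1 (shut), set as the call begins (left out, the last holds). The fingers move at their own pace and stop on an object; "grip_force" is the grip in N (left out, the last holds). Time passes only in rows, so rows that do not move let the fingers close. It gives the time, the measured TCP pose, the force, the opening and the grip force at its end, in the units of the state.
- ctrl.get_obs(): the state, without advancing time (a new reading comes with each control period).
- vision.get_image(name): name is "side" or "top"; returns a dict with "image" (384x512x3 uint8, blue, green, red), "vertical_fov" (degrees; the focal length in pixels is half the picture's height over the tangent of half this angle, whatever the lens; pixels are square), "cx", "cy" (the principal point, pixels), "R" (3x3) and "t" (3): a world point X has camera coordinates R X + t. Camera axes: x right, y down, z forward; pixel columns grow to the right and rows downward; lengths in m; the calibration is good to about 2 mm. A picture is of the moment at which its call begins. There is no depth.
- ctrl.finish_job(): hands the job in; it is judged then, once.
The state is a dict: "t": time; "q": joint angles; "dq": joint speeds; "effort": joint torques, N m; "tool_pos": TCP position; "tool_rot": TCP orientation; "contact_force": force on the tool from outside, world axes, zero at the start; "wrist_torque": the same for the moment, N m; "opening": finger opening in m; "grip_force": force on a finger pad.
Only numpy, scipy, OpenCV 4.12 (cv2) and the standard library are available. Lean on these libraries where they do the work, as an engineer would, in place of code of your own. Each camera call takes 0.05 s, during which the arm holds its last target. There are 200 camera calls.

## Working session

There is one attempt and no reset: what is moved stays moved. The work goes in short steps, Python scripts to look and compute and a tool call to move; the robot and the scene stay as the last step left them, time stands still between calls to the robot, and variables do not carry over. Pictures are saved under pics/ and viewed, at most 17 in all, crops included, and the job is handed in when it is done.

Besides the shell and the picture viewer there is one more tool, called after "Call:" by a JSON object that holds its "method" and its "body", one argument or row to a line. drive_tool: Moves the arm, as the interface text tells. Its arguments: {"type":"object","properties":{"rows":{"type":"array","items":{"type":"array"}},"jaw":{"type":"number"},"grip_force":{"type":"number"}},"required":["rows"]}

```bash
mkdir -p pics
python3 - <<'E'
from station import ctrl, vision
import cv2
for n in("top","side"):
    d=vision.get_image(n); cv2.imwrite(f"pics/{n}0.png",d["image"]); print(n,d["vertical_fov"],d["cx"],d["cy"],d["R"],d["t"])
print(ctrl.get_obs(), ctrl.finger_overhang)
E
```

```text
top 51.56890739867913 257.1843650067644 186.35798296108644 [[-0.05741428 -0.99833332 -0.00584621]
 [-0.97644711  0.05737358 -0.20798873]
 [ 0.2079775  -0.00623301 -0.97811375]] [-0.03928328  0.54056258  1.12515564]
side 46.47809702023825 258.292751585844 188.78852365406274 [[-0.92271107  0.38536771  0.00979808]
 [ 0.30404678  0.74315385 -0.59605193]
 [-0.23698065 -0.54700464 -0.8028861 ]] [ 0.50652095 -0.0659089   1.52388572]
{'t': 0.1, 'q': array([ 1.19201326e+00,  5.33183527e-02,  1.61420519e+00, -2.01339006e-05,
        1.47602558e+00, -1.18972225e-01]), 'dq': array([ 0.00125771, -0.00172141, -0.00297946,  0.00236338, -0.00066345,
        0.0020975 ]), 'effort': array([ 2.68387967e-04, -3.94909966e+01, -3.71363032e+01, -6.85591385e-05,
        3.92310045e-03, -1.56276400e-05]), 'tool_pos': array([0.16037997, 0.60360554, 0.30273981]), 'tool_rot': array([-4.06899960e-01, -3.11466246e+00,  2.98583669e-03]), 'contact_force': array([0.41392618, 0.68272092, 0.14095744]), 'wrist_torque': array([-0.0361268 , -0.00061625, -0.04562595]), 'grip_force': 0.0, 'opening': 0.08535761342837281} 0.0726
```

View pics/top0.png

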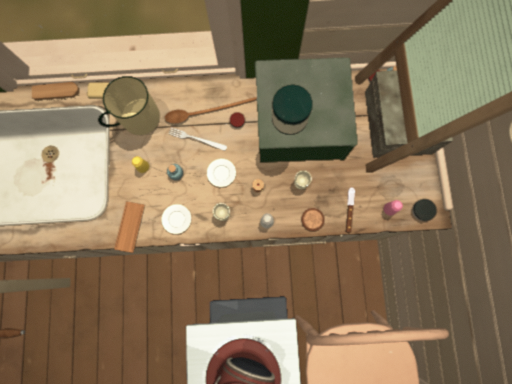

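View pics/side0.png

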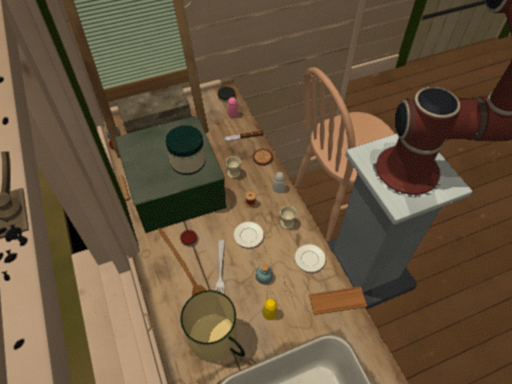

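The top view shows saucers at (221,173) and (176,219), and cups at (222,213) and (303,180). The salt is at (267,222), coaster (313,219), knife (350,210) and board (130,226). Ink is at (175,172), reel (257,185), and the yellow and pink decoys at (140,163) and (393,208). I'll take enlarged crops next.

Run:
```python
import cv2
a=cv2.imread("pics/top0.png")
for k,(x,y) in enumerate([(105,150),(205,150)]):
    c=cv2.resize(a[y:y+110,x:x+160],None,fx=5,fy=5,interpolation=cv2.INTER_CUBIC)
    for i in range(0,160,10):
        cv2.line(c,(i*5,0),(i*5,6 if i%50 else 14),(0,0,255),1); 
        if i%20==0: cv2.putText(c,str(x+i),(i*5,20),0,.4,(0,0,255),1)
    for i in range(0,110,10):
        cv2.line(c,(0,i*5),(6,i*5),(0,0,255),1); cv2.putText(c,str(y+i),(8,i*5+4),0,.4,(0,0,255),1)
    cv2.imwrite(f"pics/crop{k}.png",c)
```

```text
(no output)
```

View pics/crop0.png

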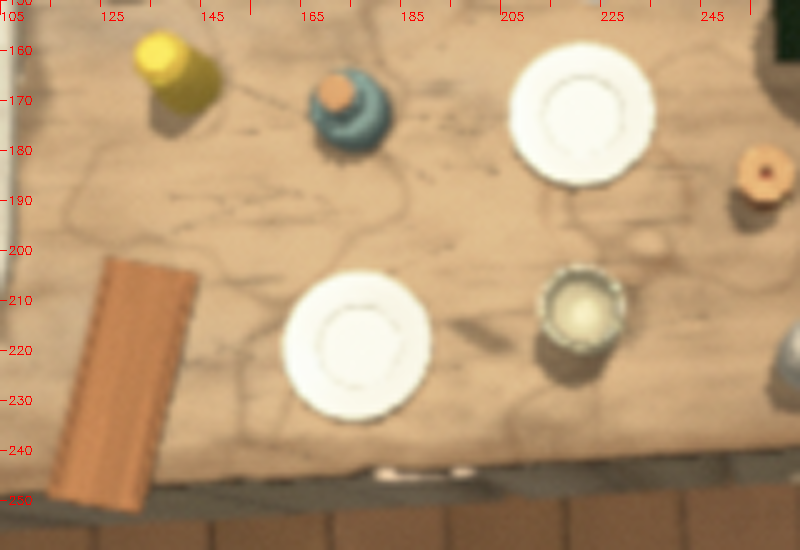

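View pics/crop1.png

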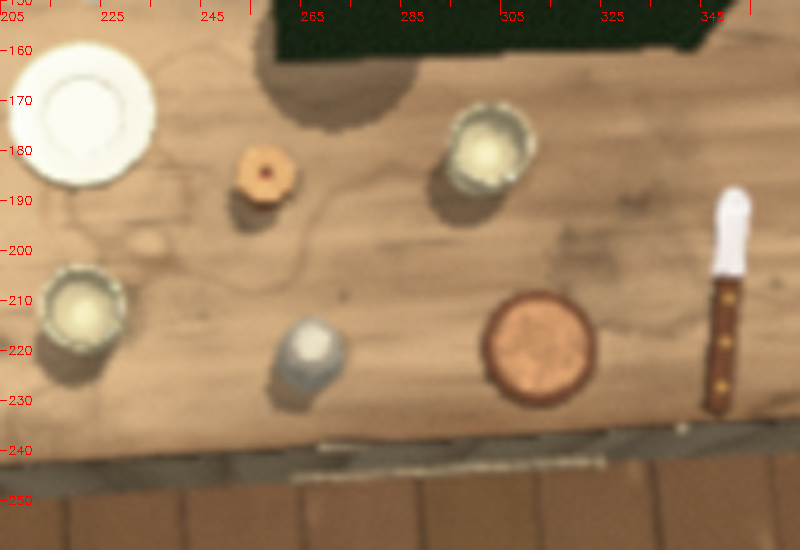

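```bash
cat > h.py <<'E'
import numpy as np
from station import ctrl, vision
import cv2
def ray(d,u,v,z):
    f=192/np.tan(np.radians(d["vertical_fov"])/2); R=np.array(d["R"]);t=np.array(d["t"])
    w=R.T@np.array([(u-d["cx"])/f,(v-d["cy"])/f,1]); C=-R.T@t
    return (C+w*(z-C[2])/w[2])[:2]
def proj(d,X):
    f=192/np.tan(np.radians(d["vertical_fov"])/2); c=np.array(d["R"])@X+np.array(d["t"])
    return np.array([d["cx"]+f*c[0]/c[2],d["cy"]+f*c[1]/c[2]])
E
python3 - <<'E'
from h import *
T=vision.get_image("top");S=vision.get_image("side")
P={'sauA':(0,582.5,114.5,.012),'sauB':(0,357,346.5,.012),'cupN':(0,583,309,.06),'cupF':(1,491,147,.06),'cap':(1,313,340,.074),'coaster':(1,539,348.5,.008),
'khandle':(1,716,413,.008),'kjoin':(1,726,277,.006),'ktip':(1,735,187,.003),'b1':(0,106,256,.008),'b2':(0,200,272,.008),'b3':(0,140,513,.008),'b4':(0,48,497,.008),'ink':(0,338,92,.066),'reel':(1,266,172,.044)}
X0=[105,205]
c=cv2.resize(S["image"][70:330,190:380],None,fx=3,fy=3,interpolation=cv2.INTER_CUBIC)[:, :]
I=cv2.resize(S["image"],None,fx=4,fy=4,interpolation=cv2.INTER_CUBIC)
for k,(w,a,b,z) in P.items():
    p=ray(T,X0[w]+a/5-.4,150+b/5-.4,z); s=proj(S,np.r_[p,z]); print(k,p.round(4),s.round(1))
    cv2.drawMarker(I,tuple(int(v) for v in (s*4+1.5)),(0,0,255),0,12,1)
    if k[0] in'sc' and k!='cap':
        r={'s':.045,'c':.0245}[k[0]]; r=.036 if k=='coaster' else r
        pts=np.array([proj(S,np.r_[p+r*np.array([np.cos(q),np.sin(q)]),z])*4+1.5 for q in np.linspace(0,6.28,60)]).astype(int)
        cv2.polylines(I,[pts],True,(255,0,255),1)
I=I[100*4:320*4,210*4:375*4]
cv2.imwrite("pics/s1.png",I[40:440,:660]);cv2.imwrite("pics/s2.png",I[400:880,:660])
E
```

```text
sauA [0.5975 0.0388] [248.4 234.3]
sauB [0.4604 0.1813] [310.2 257.8]
cupN [0.468  0.0389] [288.3 211.9]
cupF [ 0.5511 -0.2073] [233.4 161.8]
cap [ 0.4401 -0.094 ] [278.8 174.2]
coaster [ 0.4356 -0.2327] [262.6 156.5]
khandle [ 0.3903 -0.336 ] [263.  132.7]
kjoin [ 0.4731 -0.3513] [240.  136.6]
ktip [ 0.5296 -0.3636] [224.  139.2]
b1 [0.5261 0.3359] [314.  314.1]
b2 [0.5127 0.2779] [308.9 293.6]
b3 [0.3681 0.3137] [360.5 286.3]
b4 [0.3808 0.3691] [366.8 305.3]
ink [0.6062 0.1793] [264.5 266. ]
reel [ 0.5472 -0.0729] [250.  195.2]
```

View pics/s1.png

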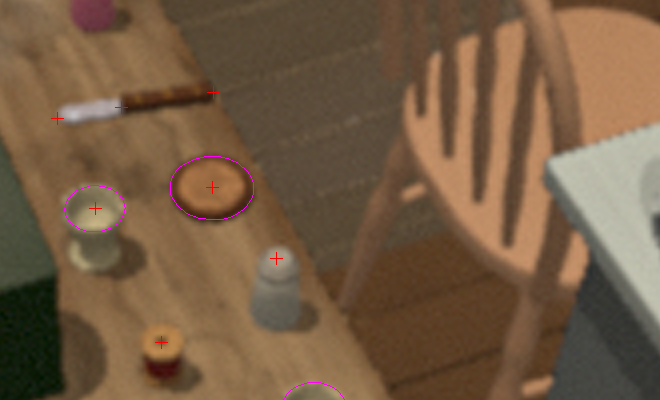

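View pics/s2.png

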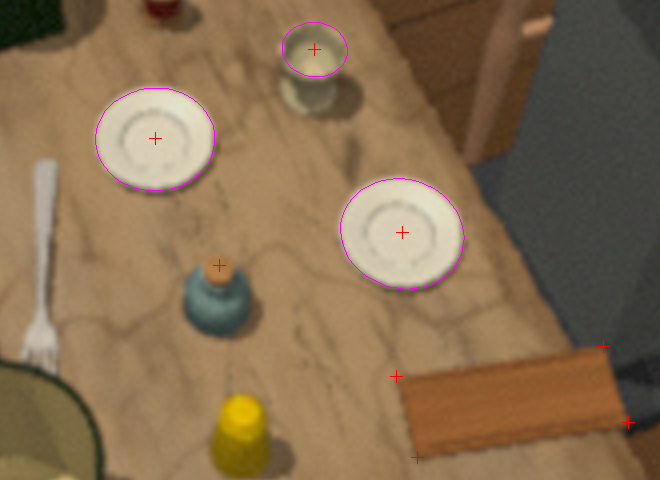

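Both views agree to about 2 mm. I'll check the salt and cup models by overlay and work out the first move.

```bash
cat >> h.py <<'E'
from scipy.spatial.transform import Rotation as Ro
def go(x,y,z,ax=None):
    "tool-frame shift to world x,y,z; ax: wanted world angle of tool x (mod pi)"
    o=ctrl.get_obs(); R=Ro.from_rotvec(o["tool_rot"]).as_matrix(); p=np.array(o["tool_pos"])
    s=R.T@(np.array([x,y,z])-p); th=np.arctan2(R[1,0],R[0,0]); m="t %.1f shift mm %s"%(o["t"],(s*1000).round(1))
    if ax is not None: m+=" turn %.3f"%(-((ax-th+np.pi/2)%np.pi-np.pi/2))
    print(m, "z axis",R[:,2].round(3))
def overlay(img,d,p,circ,x0,y0,w,h,k):
    I=cv2.resize(img,None,fx=k,fy=k,interpolation=cv2.INTER_CUBIC)
    for r,z in circ:
        pts=np.array([proj(d,np.r_[p[0]+r*np.cos(q),p[1]+r*np.sin(q),z])*k+(k-1)/2 for q in np.linspace(0,6.28,60)]).astype(int)
        cv2.polylines(I,[pts],True,(255,0,255),1)
    return I[y0*k:(y0+h)*k,x0*k:(x0+w)*k]
E
python3 - <<'E'
from h import *
T=vision.get_image("top");S=vision.get_image("side")
salt=[(.021,0),(.021,.056),(.016,.074)];cup=[(.02,0),(.0245,.06)]
rows=[]
for p,c in(((.440,-.094),salt),((.468,.0389),cup),((.551,-.2073),cup)):
    r=[]
    for d in(T,S):
        u,v=proj(d,np.r_[p,.04]).astype(int); r.append(overlay(d["image"],d,p,c,u-16,v-16,32,32,8))
    rows.append(np.vstack(r))
cv2.imwrite("pics/ov.png",np.hstack(rows))
print("box base",ray(T,305,161,0))
go(.468,.039,.2)
E
```

```text
box base [ 0.62236189 -0.22649962]
t 0.3 shift mm [-442.3 -466.8  103.8] z axis [-0.    -0.001 -1.   ]
```

View pics/ov.png

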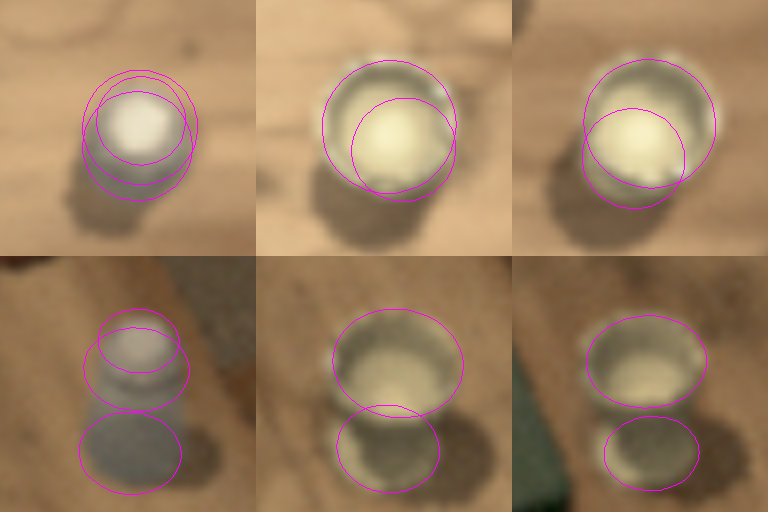

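Salt is about (0.4385,-0.094), the near cup (0.469,0.038) and the far cup (0.552,-0.208). Moving to the near cup first.

Call:
{"method": "drive_tool", "body": {
  "rows": [
    [[-0.031,-0.033,0.007],0],
    [[-0.031,-0.033,0.007],0],
    [[-0.031,-0.033,0.007],0],
    [[-0.031,-0.033,0.007],0],
    [[-0.031,-0.033,0.007],0],
    [[-0.031,-0.033,0.007],0],
    [[-0.031,-0.033,0.007],0],
    [[-0.031,-0.033,0.007],0],
    [[-0.031,-0.033,0.007],0],
    [[-0.031,-0.033,0.007],0]
  ],
  "jaw": 0
}}

```text
t: 1.3
tool_pos: [0.3759, 0.2038, 0.2339]
tool_rot: [0.406, 3.114, 0.001]
contact_force: [0.4, 0.5, 0.1]
opening: 0.0853
grip_force: 0.0
```

Call:
{"method": "drive_tool", "body": {
  "rows": [
    [[-0.031,-0.033,0.007],0],
    [[-0.031,-0.033,0.007],0],
    [[-0.031,-0.033,0.007],0],
    [[-0.031,-0.033,0.007],0],
    [[0,0,0],0],
    [[0,0,0],0]
  ]
}}

```text
t: 1.9
tool_pos: [0.4614, 0.0453, 0.2057]
tool_rot: [-0.411, -3.114, -0.001]
contact_force: [-0.6, 0.5, -0.3]
opening: 0.0854
grip_force: 0.0
```

```bash
python3 -c "
from h import *
go(.469,.038,.102)"
```

```text
t 1.9 shift mm [ -9.4  -5.1 103.7] z axis [-0.001  0.    -1.   ]
```

Call:
{"method": "drive_tool", "body": {
  "rows": [
    [[-0.0094,-0.0051,0.02],0],
    [[0,0,0.03],0],
    [[0,0,0.025],0],
    [[0,0,0.02],0],
    [[0,0,0.009],0],
    [[0,0,0],0],
    [[0,0,0],0]
  ]
}}

```text
t: 2.6
tool_pos: [0.4695, 0.0393, 0.1029]
tool_rot: [0.405, 3.114, 0.0]
contact_force: [0.4, -0.3, 0.6]
opening: 0.0857
grip_force: 0.0
```

Call:
{"method": "drive_tool", "body": {
  "rows": [
    [[0,0,0],0],
    [[0,0,0],0],
    [[0,0,0],0],
    [[0,0,0],0],
    [[0,0,0],0],
    [[0,0,0],0],
    [[0,0,0],0],
    [[0,0,0],0]
  ],
  "jaw": 1,
  "grip_force": 25
}}

```text
t: 3.4
tool_pos: [0.47, 0.0386, 0.1031]
tool_rot: [0.407, 3.113, 0.0]
contact_force: [0.5, 1.4, 6.3]
opening: 0.0472
grip_force: 25.5
```

```bash
python3 -c "
from h import *
go(.469,.038,.102)"
```

```text
t 3.4 shift mm [ 0.8 -0.8  1.1] z axis [ 0.002 -0.    -1.   ]
```

Call:
{"method": "drive_tool", "body": {
  "rows": [
    [[0,0,-0.01],0],
    [[0,0,-0.02],0],
    [[0,0,-0.02],0],
    [[0.0115,0.034,0],0],
    [[0.0115,0.034,0],0],
    [[0.0115,0.034,0],0],
    [[0.0115,0.034,0],0],
    [[0,0,0],0],
    [[0,0,0],0]
  ]
}}

```text
t: 4.3
tool_pos: [0.4591, 0.1824, 0.1518]
tool_rot: [-0.404, -3.115, 0.001]
contact_force: [0.2, -0.3, -0.3]
opening: 0.0468
grip_force: 26.1
```

```bash
python3 -c "
from h import *
go(.4604,.1813,.109)
T=vision.get_image('top');S=vision.get_image('side')
I=[cv2.resize(d['image'][v-50:v+50,u-60:u+60],None,fx=3,fy=3,interpolation=2) for d,u,v in ((T,176,210),(S,310,250))]
cv2.imwrite('pics/c1.png',np.hstack(I))"
```

```text
t 4.3 shift mm [-1.6 -0.7 42.8] z axis [-0.001 -0.001 -1.   ]
```

View pics/c1.png

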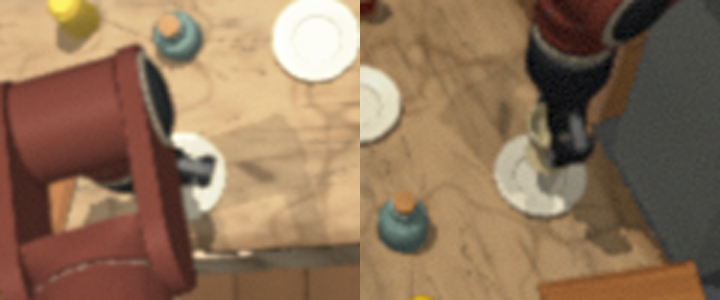

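The cup is held above the saucer, so I'll lower it.

Call:
{"method": "drive_tool", "body": {
  "rows": [
    [[-0.0013,-0.0007,0.015],0],
    [[0,0,0.015],0],
    [[0,0,0.008],0],
    [[0,0,0.003],0],
    [[0,0,0.001],0],
    [[0,0,0],0],
    [[0,0,0],0]
  ]
}}

```text
t: 5.1
tool_pos: [0.4611, 0.1809, 0.1106]
tool_rot: [0.407, 3.114, 0.001]
contact_force: [0.5, -0.9, -0.3]
opening: 0.0468
grip_force: 26.1
```

```bash
python3 -c "
from h import *
go(.4604,.1813,.108);print(ctrl.get_obs()['contact_force'])"
```

```text
t 5.1 shift mm [0.8 0.2 2.6] z axis [ 0.001  0.    -1.   ]
[ 0.47380402 -0.92892299 -0.25902693]
```

Call:
{"method": "drive_tool", "body": {
  "rows": [
    [[0,0,0.001],0],
    [[0,0,0.001],0],
    [[0,0,0.0005],0],
    [[0,0,0],0],
    [[0,0,0],0]
  ]
}}

```text
t: 5.6
tool_pos: [0.4611, 0.181, 0.1081]
tool_rot: [0.407, 3.114, 0.0]
contact_force: [-0.2, -0.8, 4.8]
opening: 0.0467
grip_force: 26.3
```

Call:
{"method": "drive_tool", "body": {
  "rows": [
    [[0,0,0],0],
    [[0,0,0],0],
    [[0,0,0],0],
    [[0,0,0],0],
    [[0,0,0],0],
    [[0,0,0],0],
    [[0,0,-0.01],0],
    [[0,0,-0.02],0],
    [[0,0,-0.03],0],
    [[0,0,-0.03],0]
  ],
  "jaw": 0
}}

```text
t: 6.6
tool_pos: [0.4604, 0.1809, 0.1987]
tool_rot: [-0.407, -3.115, 0.0]
contact_force: [1.0, 0.2, 0.1]
opening: 0.0854
grip_force: 0.0
```

Call:
{"method": "drive_tool", "body": {
  "rows": [
    [[-0.0209,-0.0392,0],0],
    [[-0.0209,-0.0392,0],0],
    [[-0.0209,-0.0392,0],0],
    [[-0.0209,-0.0392,0],0],
    [[-0.0209,-0.0392,0],0],
    [[-0.0209,-0.0392,0],0],
    [[-0.0209,-0.0392,0],0],
    [[-0.0209,-0.0392,0],0],
    [[-0.0209,-0.0392,0],0],
    [[0,0,0],0]
  ]
}}

```text
t: 7.6
tool_pos: [0.5526, -0.2131, 0.1988]
tool_rot: [0.414, 3.112, -0.003]
contact_force: [0.3, 0.0, 0.1]
opening: 0.0857
grip_force: 0.0
```

```bash
python3 -c "
from h import *
go(.552,-.208,.102)
T=vision.get_image('top');S=vision.get_image('side')
p=(.4604,.1813);c=[(.045,.012),(.02,.005),(.0245,.065)]
I=[overlay(d['image'],d,p,c,u-25,v-30,50,60,8) for d,u,v in ((T,176,215),(S,310,253))]
cv2.imwrite('pics/c2.png',np.hstack(I))"
```

```text
t 7.6 shift mm [ 2.2  4.9 96.8] z axis [ 0.002 -0.002 -1.   ]
```

View pics/c2.png

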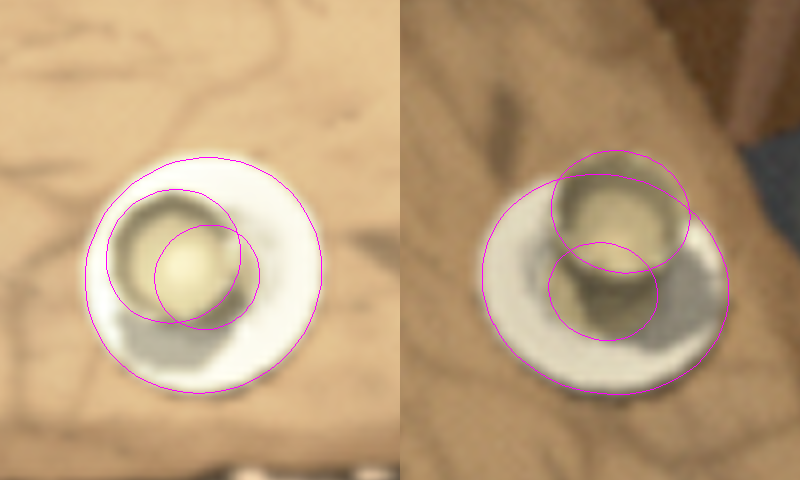

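Cup 1 stands centred on saucer B to about 1 mm. Next is the far cup.

Call:
{"method": "drive_tool", "body": {
  "rows": [
    [[0.002,0.005,0.01],0],
    [[0,0,0.03],0],
    [[0,0,0.025],0],
    [[0,0,0.02],0],
    [[0,0,0.01],0],
    [[0,0,0],0],
    [[0,0,0],0]
  ]
}}

```text
t: 8.4
tool_pos: [0.5515, -0.2024, 0.1031]
tool_rot: [0.405, 3.115, -0.0]
contact_force: [-0.1, -0.1, -0.9]
opening: 0.0855
grip_force: 0.0
```

Call:
{"method": "drive_tool", "body": {
  "rows": [
    [[0,0,0],0],
    [[0,0,0],0],
    [[0,0,0],0],
    [[0,0,0],0],
    [[0,0,0],0],
    [[0,0,0],0],
    [[0,0,0],0],
    [[0,0,0],0]
  ],
  "jaw": 1
}}

```text
t: 9.2
tool_pos: [0.5519, -0.2036, 0.1037]
tool_rot: [0.407, 3.113, -0.001]
contact_force: [-0.6, -0.5, 5.8]
opening: 0.0472
grip_force: 25.6
```

Call:
{"method": "drive_tool", "body": {
  "rows": [
    [[0,0,-0.01],0],
    [[0,0,-0.02],0],
    [[0,0,-0.03],0],
    [[0,0,-0.03],0],
    [[0,0,0],0],
    [[0,0,0],0]
  ]
}}

```text
t: 9.8
tool_pos: [0.5512, -0.203, 0.1929]
tool_rot: [0.407, 3.114, -0.0]
contact_force: [-1.3, -0.3, -1.3]
opening: 0.0472
grip_force: 26.0
```

```bash
python3 -c "
from h import *
go(.5975,.0388,.192)"
```

```text
t 9.8 shift mm [ 17.4 245.6   0.9] z axis [ 0.001 -0.    -1.   ]
```

Call:
{"method": "drive_tool", "body": {
  "rows": [
    [[0.003,0.041,0],0],
    [[0.003,0.041,0],0],
    [[0.003,0.041,0],0],
    [[0.003,0.041,0],0],
    [[0.003,0.041,0],0],
    [[0.0024,0.0406,0],0],
    [[0,0,0.02],0],
    [[0,0,0.02],0],
    [[0,0,0],0],
    [[0,0,0],0]
  ]
}}

```text
t: 10.8
tool_pos: [0.5962, 0.0389, 0.1505]
tool_rot: [-0.407, -3.111, 0.0]
contact_force: [0.3, -0.4, -1.3]
opening: 0.0475
grip_force: 26.2
```

```bash
python3 -c "
from h import *
go(.5975,.0388,.1085)"
```

```text
t 10.8 shift mm [-1.4  0.3 41.9] z axis [-0.004  0.    -1.   ]
```

Call:
{"method": "drive_tool", "body": {
  "rows": [
    [[-0.001,0,0.015],0],
    [[0,0,0.013],0],
    [[0,0,0.008],0],
    [[0,0,0.003],0],
    [[0,0,0.001],0],
    [[0,0,0],0],
    [[0,0,0],0]
  ]
}}

```text
t: 11.5
tool_pos: [0.5988, 0.0385, 0.113]
tool_rot: [0.407, 3.114, 0.0]
contact_force: [0.1, 0.2, -1.2]
opening: 0.0474
grip_force: 26.2
```

Call:
{"method": "drive_tool", "body": {
  "rows": [
    [[0,0,0.001],0],
    [[0,0,0.0005],0],
    [[0,0,0],0],
    [[0,0,0],0]
  ]
}}

```text
t: 11.9
tool_pos: [0.5984, 0.0386, 0.111]
tool_rot: [0.407, 3.115, 0.0]
contact_force: [-0.1, 0.0, -0.6]
opening: 0.0473
grip_force: 26.2
```

Call:
{"method": "drive_tool", "body": {
  "rows": [
    [[0,0,0.001],0],
    [[0,0,0.0005],0],
    [[0,0,0.0005],0],
    [[0,0,0],0],
    [[0,0,0],0]
  ]
}}

```text
t: 12.4
tool_pos: [0.5984, 0.0386, 0.1089]
tool_rot: [-0.407, -3.115, -0.0]
contact_force: [0.8, 0.4, -0.9]
opening: 0.0471
grip_force: 26.2
```

Call:
{"method": "drive_tool", "body": {
  "rows": [
    [[0,0,0.0005],0],
    [[0,0,0.0005],0],
    [[0,0,0],0],
    [[0,0,0],0]
  ]
}}

```text
t: 12.8
tool_pos: [0.5987, 0.0385, 0.1088]
tool_rot: [0.407, 3.115, -0.0]
contact_force: [-2.9, -0.3, 4.7]
opening: 0.0472
grip_force: 26.6
```

Call:
{"method": "drive_tool", "body": {
  "rows": [
    [[0,0,0],0],
    [[0,0,0],0],
    [[0,0,0],0],
    [[0,0,0],0],
    [[0,0,0],0],
    [[0,0,0],0],
    [[0,0,-0.01],0],
    [[0,0,-0.02],0],
    [[0,0,-0.03],0],
    [[0,0,-0.03],0]
  ],
  "jaw": 0
}}

```text
t: 13.8
tool_pos: [0.5981, 0.0386, 0.1992]
tool_rot: [-0.407, -3.115, 0.0]
contact_force: [0.4, -0.6, 1.1]
opening: 0.0856
grip_force: 0.0
```

Call:
{"method": "drive_tool", "body": {
  "rows": [
    [[0.0241,-0.0338,0],0],
    [[0.0241,-0.0338,0],0],
    [[0.0241,-0.0338,0],0],
    [[0.0241,-0.0338,0],0],
    [[0.0241,-0.0338,0],0],
    [[0,0,0],0],
    [[0,0,0],0],
    [[0,0,0],0]
  ]
}}

```text
t: 14.6
tool_pos: [0.4392, -0.0936, 0.1987]
tool_rot: [0.406, 3.114, -0.0]
contact_force: [0.8, -0.4, 0.3]
opening: 0.0852
grip_force: 0.0
```

```bash
python3 -c "
from h import *
go(.4385,-.094,.094)"
```

```text
t 14.6 shift mm [  0.8  -0.5 104.7] z axis [ 0.001 -0.    -1.   ]
```

Call:
{"method": "drive_tool", "body": {
  "rows": [
    [[0,0,0.02],0],
    [[0,0,0.03],0],
    [[0,0,0.025],0],
    [[0,0,0.02],0],
    [[0,0,0.01],0],
    [[0,0,0],0],
    [[0,0,0],0]
  ]
}}

```text
t: 15.3
tool_pos: [0.4394, -0.0937, 0.0937]
tool_rot: [0.406, 3.114, -0.0]
contact_force: [1.1, 0.5, 0.1]
opening: 0.0853
grip_force: 0.0
```

Call:
{"method": "drive_tool", "body": {
  "rows": [
    [[0,0,0],0],
    [[0,0,0],0],
    [[0,0,0],0],
    [[0,0,0],0],
    [[0,0,0],0],
    [[0,0,0],0],
    [[0,0,0],0],
    [[0,0,0],0]
  ],
  "jaw": 1
}}

```text
t: 16.1
tool_pos: [0.439, -0.0941, 0.0938]
tool_rot: [0.407, 3.114, -0.0]
contact_force: [-1.1, 0.7, 5.5]
opening: 0.0358
grip_force: 25.2
```

Call:
{"method": "drive_tool", "body": {
  "rows": [
    [[0,0,-0.01],0],
    [[0,0,-0.02],0],
    [[0,0,-0.02],0],
    [[0,0,0],0],
    [[0,0,0],0]
  ]
}}

```text
t: 16.6
tool_pos: [0.4386, -0.0938, 0.143]
tool_rot: [0.407, 3.114, -0.0]
contact_force: [-0.3, 0.3, -1.3]
opening: 0.0353
grip_force: 25.2
```

```bash
python3 -c "
from h import *
go(.4356,-.2327,.15)
T=vision.get_image('top');S=vision.get_image('side')
c=[(.045,.012),(.02,.005),(.0245,.065)];p=(.5975,.0388)
salt=[(.021,.049),(.021,.105),(.016,.123)]
I=[overlay(T['image'],T,p,c,200,140,45,65,8),overlay(S['image'],S,(.4385,-.094),salt,230,150,50,65,8)]
cv2.imwrite('pics/c3.png',np.hstack(I))"
```

```text
t 16.6 shift mm [ -32.8 -135.    -6.9] z axis [ 0.001 -0.    -1.   ]
```

View pics/c3.png

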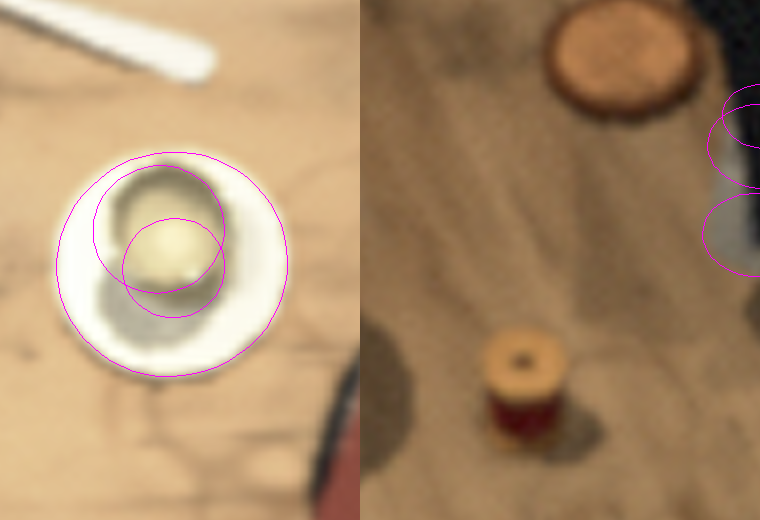

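Cup 2 sits about 5 mm off its saucer's centre. I'll set the salt back down, mend the cup first to keep the order, then come back.

Call:
{"method": "drive_tool", "body": {
  "rows": [
    [[0,0,0.02],0],
    [[0,0,0.02],0],
    [[0,0,0.007],0],
    [[0,0,0.002],0],
    [[0,0,0],0],
    [[0,0,0],0]
  ]
}}

```text
t: 17.3
tool_pos: [0.4379, -0.0935, 0.0939]
tool_rot: [-0.406, -3.112, -0.001]
contact_force: [-4.1, 1.9, 7.0]
opening: 0.0355
grip_force: 26.1
```

Call:
{"method": "drive_tool", "body": {
  "rows": [
    [[0,0,0],0],
    [[0,0,0],0],
    [[0,0,0],0],
    [[0,0,0],0],
    [[0,0,0],0],
    [[0,0,0],0],
    [[0,0,-0.02],0],
    [[0,0,-0.03],0],
    [[0,0,-0.03],0],
    [[0,0,-0.03],0]
  ],
  "jaw": 0
}}

```text
t: 18.3
tool_pos: [0.4383, -0.0937, 0.2049]
tool_rot: [-0.407, -3.115, -0.0]
contact_force: [0.5, -0.5, -0.8]
opening: 0.0853
grip_force: 0.0
```

Call:
{"method": "drive_tool", "body": {
  "rows": [
    [[0,-0.04,0],0],
    [[0,-0.04,0],0],
    [[0,-0.04,0],0],
    [[0,0,0],0],
    [[0,0,0],0]
  ]
}}

```text
t: 18.8
tool_pos: [0.4074, -0.2102, 0.2038]
tool_rot: [-0.41, -3.115, -0.001]
contact_force: [-0.6, 0.0, -0.2]
opening: 0.0856
grip_force: 0.0
```

```bash
python3 -c "
from h import *
T=vision.get_image('top');S=vision.get_image('side')
c=[(.045,.012),(.02,.005),(.0245,.065)];p=(.5975,.0388)
salt=[(.021,0),(.021,.056),(.016,.074)];q=(.4385,-.094)
go(.5975,.0336,.19)
A=[overlay(T['image'],T,p,c,202,142,40,36,10),overlay(S['image'],S,p,c,229,212,38,36,10)]
B=[overlay(T['image'],T,q,salt,250,200,40,24,10),overlay(S['image'],S,q,salt,260,165,38,24,10)]
cv2.imwrite('pics/c4.png',np.vstack([np.hstack(A),np.hstack(B)]))"
```

```text
t 18.9 shift mm [-121.2  283.2   13.8] z axis [-0.     0.001 -1.   ]
```

View pics/c4.png

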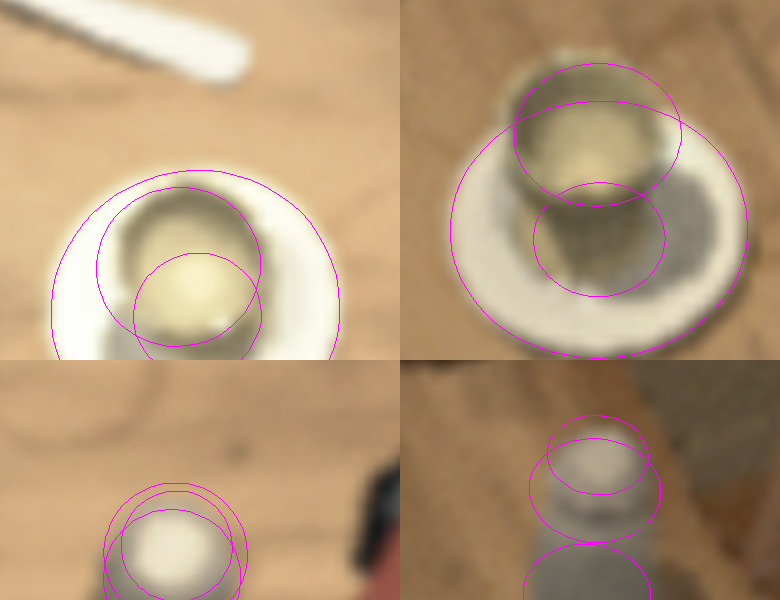

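Call:
{"method": "drive_tool", "body": {
  "rows": [
    [[-0.0175,0.0406,0],0],
    [[-0.0175,0.0406,0],0],
    [[-0.0175,0.0406,0],0],
    [[-0.0175,0.0406,0],0],
    [[-0.0175,0.0406,0],0],
    [[-0.0175,0.0406,0],0],
    [[-0.0175,0.0406,0],0],
    [[0,0,0],0],
    [[0,0,0],0],
    [[0,0,0],0]
  ]
}}

```text
t: 19.9
tool_pos: [0.5983, 0.0338, 0.2035]
tool_rot: [-0.406, -3.114, 0.001]
contact_force: [-0.3, -0.5, -0.4]
opening: 0.0851
grip_force: 0.0
```

```bash
python3 -c "
from h import *
go(.599,.034,.109)"
```

```text
t 19.9 shift mm [-0.7  0.4 94.5] z axis [-0.001 -0.    -1.   ]
```

Call:
{"method": "drive_tool", "body": {
  "rows": [
    [[0,0,0.02],0],
    [[0,0,0.03],0],
    [[0,0,0.025],0],
    [[0,0,0.013],0],
    [[0,0,0.006],0],
    [[0,0,0],0],
    [[0,0,0],0],
    [[0,0,0],0]
  ]
}}

```text
t: 20.7
tool_pos: [0.6001, 0.0333, 0.1116]
tool_rot: [0.407, 3.112, 0.0]
contact_force: [0.1, -0.3, 0.5]
opening: 0.0856
grip_force: 0.0
```

Call:
{"method": "drive_tool", "body": {
  "rows": [
    [[0,0,0],0],
    [[0,0,0],0],
    [[0,0,0],0],
    [[0,0,0],0],
    [[0,0,0],0],
    [[0,0,0],0],
    [[0,0,0],0],
    [[0,0,0],0]
  ],
  "jaw": 1
}}

```text
t: 21.5
tool_pos: [0.5996, 0.0335, 0.1106]
tool_rot: [0.407, 3.114, 0.0]
contact_force: [-0.5, 0.7, 5.4]
opening: 0.047
grip_force: 26.0
```

Call:
{"method": "drive_tool", "body": {
  "rows": [
    [[0,0,-0.004],0],
    [[0,0,-0.004],0],
    [[0.0025,0.004,0],0],
    [[0,0,0],0],
    [[0,0,0],0],
    [[0,0,0.004],0],
    [[0,0,0.002],0],
    [[0,0,0.001],0],
    [[0,0,0],0],
    [[0,0,0],0]
  ]
}}

```text
t: 22.5
tool_pos: [0.5977, 0.0379, 0.1108]
tool_rot: [-0.407, -3.115, 0.0]
contact_force: [0.4, -0.6, -0.7]
opening: 0.0472
grip_force: 25.8
```

Call:
{"method": "drive_tool", "body": {
  "rows": [
    [[0,0,0.0007],0],
    [[0,0,0.0005],0],
    [[0,0,0],0],
    [[0,0,0],0]
  ]
}}

```text
t: 22.9
tool_pos: [0.5982, 0.0379, 0.1106]
tool_rot: [0.407, 3.114, -0.0]
contact_force: [-1.6, 0.6, 5.0]
opening: 0.0472
grip_force: 26.2
```

Release, then back to the salt.

Call:
{"method": "drive_tool", "body": {
  "rows": [
    [[0,0,0],0],
    [[0,0,0],0],
    [[0,0,0],0],
    [[0,0,0],0],
    [[0,0,0],0],
    [[0,0,0],0],
    [[0,0,-0.01],0],
    [[0,0,-0.02],0],
    [[0,0,-0.03],0],
    [[0,0,-0.03],0]
  ],
  "jaw": 0
}}

```text
t: 23.9
tool_pos: [0.5975, 0.0379, 0.201]
tool_rot: [-0.407, -3.115, 0.0]
contact_force: [0.4, -0.8, -0.5]
opening: 0.0854
grip_force: 0.0
```

Call:
{"method": "drive_tool", "body": {
  "rows": [
    [[0.0241,-0.0338,0],0],
    [[0.0241,-0.0338,0],0],
    [[0.0241,-0.0338,0],0],
    [[0.0241,-0.0338,0],0],
    [[0.0241,-0.0338,0],0],
    [[0,0,0],0],
    [[0,0,0],0],
    [[0,0,0],0]
  ]
}}

```text
t: 24.7
tool_pos: [0.4385, -0.0943, 0.2005]
tool_rot: [0.406, 3.114, -0.0]
contact_force: [-0.5, -0.2, -0.6]
opening: 0.0855
grip_force: 0.0
```

```bash
python3 -c "
from h import *
go(.438,-.094,.091)
T=vision.get_image('top');S=vision.get_image('side')
c=[(.045,.012),(.02,.005),(.0245,.065)];p=(.5975,.0388)
A=[overlay(T['image'],T,p,c,202,142,40,55,10),overlay(S['image'],S,p,c,229,212,38,55,10)]
cv2.imwrite('pics/c5.png',np.hstack(A))"
```

```text
t 24.7 shift mm [7.000e-01 1.000e-01 1.095e+02] z axis [ 0.001 -0.    -1.   ]
```

View pics/c5.png

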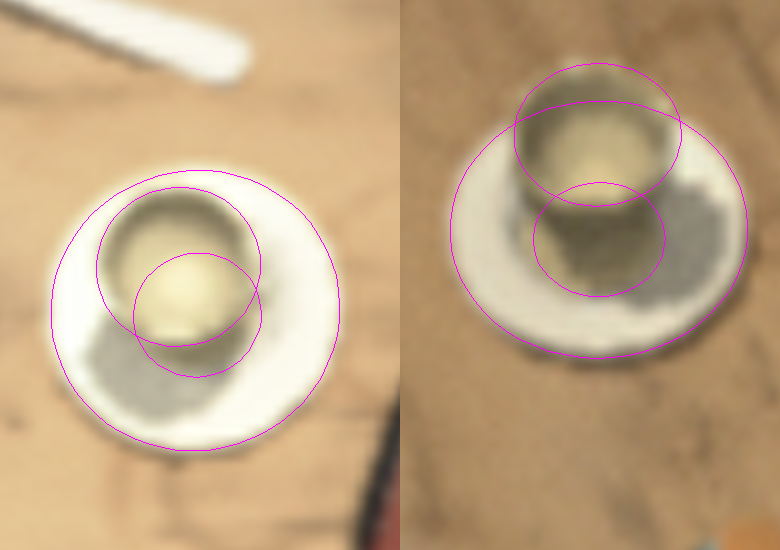

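Cup 2 is now centred. Salt next, gripped a little lower on the body.

Call:
{"method": "drive_tool", "body": {
  "rows": [
    [[0,0,0.03],0],
    [[0,0,0.03],0],
    [[0,0,0.025],0],
    [[0,0,0.018],0],
    [[0,0,0.009],0],
    [[0,0,0],0],
    [[0,0,0],0]
  ]
}}

```text
t: 25.5
tool_pos: [0.4386, -0.0944, 0.0884]
tool_rot: [0.406, 3.114, -0.0]
contact_force: [0.6, -0.6, 1.5]
opening: 0.0853
grip_force: 0.0
```

Call:
{"method": "drive_tool", "body": {
  "rows": [
    [[0,0,0],0],
    [[0,0,0],0],
    [[0,0,0],0],
    [[0,0,0],0],
    [[0,0,0],0],
    [[0,0,0],0],
    [[0,0,0],0],
    [[0,0,0],0]
  ],
  "jaw": 1
}}

```text
t: 26.3
tool_pos: [0.4383, -0.0945, 0.0886]
tool_rot: [0.407, 3.114, 0.0]
contact_force: [-0.4, 2.3, 5.1]
opening: 0.0365
grip_force: 25.1
```

Call:
{"method": "drive_tool", "body": {
  "rows": [
    [[0,0,-0.01],0],
    [[0,0,-0.02],0],
    [[0,0,-0.02],0],
    [[-0.008,-0.034,0],0],
    [[-0.008,-0.034,0],0],
    [[-0.008,-0.034,0],0],
    [[-0.008,-0.033,0],0],
    [[0,0,0],0],
    [[0,0,0],0],
    [[0,0,0],0]
  ]
}}

```text
t: 27.3
tool_pos: [0.4338, -0.2324, 0.1375]
tool_rot: [-0.406, -3.115, -0.001]
contact_force: [-0.3, 1.1, -1.5]
opening: 0.0365
grip_force: 25.3
```

```bash
python3 -c "
from h import *
go(.4356,-.2327,.097)
S=vision.get_image('side');T=vision.get_image('top')
salt=[(.021,.046),(.021,.102),(.016,.12),(.036,.008)];p=(.4356,-.2327)
cv2.imwrite('pics/c6.png',np.hstack([overlay(S['image'],S,p,salt,235,125,50,60,8),overlay(T['image'],T,p,salt,285,180,50,60,8)]))"
```

```text
t 27.3 shift mm [-1.8  0.1 40.5] z axis [-0.001  0.001 -1.   ]
```

View pics/c6.png

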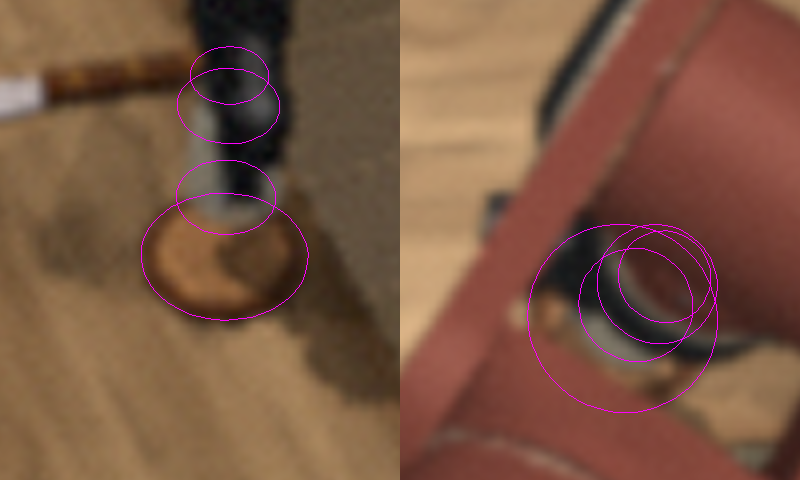

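Call:
{"method": "drive_tool", "body": {
  "rows": [
    [[-0.0025,0,0.015],0],
    [[0,0,0.015],0],
    [[0,0,0.006],0],
    [[0,0,0.003],0],
    [[0,0,0],0],
    [[0,0,0],0],
    [[0,0,0],0]
  ]
}}

```text
t: 28.1
tool_pos: [0.4369, -0.234, 0.0995]
tool_rot: [0.407, 3.114, -0.001]
contact_force: [0.4, 0.2, -1.2]
opening: 0.0367
grip_force: 25.3
```

Call:
{"method": "drive_tool", "body": {
  "rows": [
    [[0,0,0.0007],0],
    [[0,0,0.0005],0],
    [[0,0,0],0],
    [[0,0,0],0]
  ]
}}

```text
t: 28.5
tool_pos: [0.4365, -0.2338, 0.0975]
tool_rot: [-0.407, -3.115, -0.0]
contact_force: [0.6, -1.0, -0.5]
opening: 0.0367
grip_force: 25.3
```

Call:
{"method": "drive_tool", "body": {
  "rows": [
    [[0,0,0.0007],0],
    [[0,0,0.0005],0],
    [[0,0,0],0],
    [[0,0,0],0]
  ]
}}

```text
t: 28.9
tool_pos: [0.4366, -0.2339, 0.0967]
tool_rot: [-0.407, -3.115, 0.0]
contact_force: [-2.7, 0.3, 4.9]
opening: 0.0368
grip_force: 26.0
```

Call:
{"method": "drive_tool", "body": {
  "rows": [
    [[0,0,0],0],
    [[0,0,0],0],
    [[0,0,0],0],
    [[0,0,0],0],
    [[0,0,0],0],
    [[0,0,0],0],
    [[0,0,-0.01],0],
    [[0,0,-0.02],0],
    [[0,0,-0.03],0],
    [[0,0,-0.03],0]
  ],
  "jaw": 0
}}

```text
t: 29.9
tool_pos: [0.4363, -0.2336, 0.1876]
tool_rot: [-0.407, -3.115, -0.0]
contact_force: [-0.2, -1.0, 0.5]
opening: 0.0854
grip_force: 0.0
```

Call:
{"method": "drive_tool", "body": {
  "rows": [
    [[-0.0124,-0.0357,0],0],
    [[-0.0124,-0.0357,0],0],
    [[-0.0124,-0.0357,0],0],
    [[0,0,0],0],
    [[0,0,0],0],
    [[0,0,0],0]
  ]
}}

```text
t: 30.5
tool_pos: [0.4448, -0.346, 0.1863]
tool_rot: [-0.406, -3.115, -0.001]
contact_force: [-0.3, 0.1, -0.1]
opening: 0.0852
grip_force: 0.0
```

```bash
python3 -c "
from h import *
go(.4452,-.3469,.0765,-.1956)
S=vision.get_image('side');T=vision.get_image('top')
salt=[(.021,.008),(.021,.064),(.016,.082),(.036,.008)];p=(.4356,-.2327)
cv2.imwrite('pics/c7.png',np.hstack([overlay(S['image'],S,p,salt,235,125,50,60,8),overlay(T['image'],T,p,salt,285,180,50,60,8)]))"
```

```text
t 30.5 shift mm [ -0.7  -0.8 109.8] turn -0.064 z axis [-0.     0.001 -1.   ]
```

View pics/c7.png

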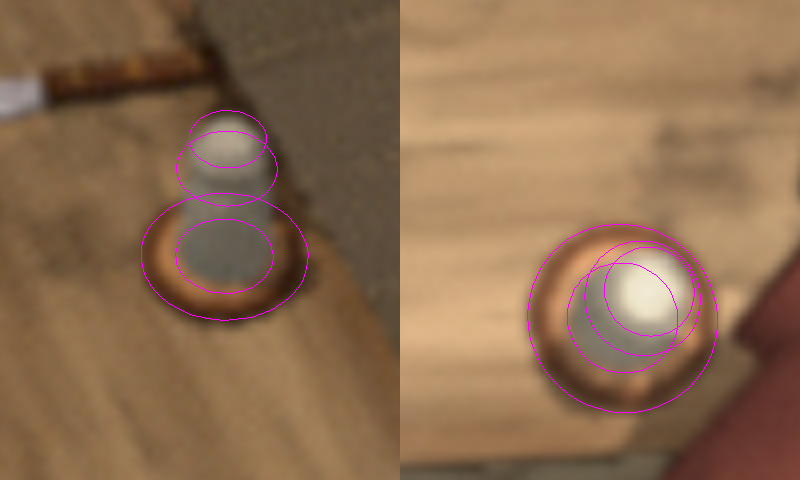

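Salt is centred. Now the knife.

Call:
{"method": "drive_tool", "body": {
  "rows": [
    [[-0.001,-0.001,0.02],-0.064],
    [[0,0,0.03],0],
    [[0,0,0.025],0],
    [[0,0,0.02],0],
    [[0,0,0.01],0],
    [[0,0,0],0],
    [[0,0,0],0],
    [[0,0,0],0]
  ],
  "jaw": 0.45
}}

```text
t: 31.4
tool_pos: [0.4464, -0.3487, 0.0829]
tool_rot: [0.306, 3.124, -0.003]
contact_force: [-0.0, 0.2, 1.3]
opening: 0.0471
grip_force: 0.0
```

```bash
python3 -c "
from h import *
go(.4452,-.3469,.0758,-.1956);print(ctrl.get_obs()['opening'])"
```

```text
t 31.4 shift mm [1.6 1.5 7.1] turn 0.000 z axis [ 0.002 -0.002 -1.   ]
0.047097495855817434
```

Call:
{"method": "drive_tool", "body": {
  "rows": [
    [[0.001,0.001,0.003],0],
    [[0,0,0.003],0],
    [[0,0,0.001],0],
    [[0,0,0],0],
    [[0,0,0],0]
  ]
}}

```text
t: 31.9
tool_pos: [0.4448, -0.3469, 0.0743]
tool_rot: [-0.307, -3.126, -0.0]
contact_force: [-1.1, -0.0, -0.0]
opening: 0.0465
grip_force: 0.0
```

Call:
{"method": "drive_tool", "body": {
  "rows": [
    [[0,0,0],0],
    [[0,0,0],0],
    [[0,0,0],0],
    [[0,0,0],0],
    [[0,0,0],0],
    [[0,0,0],0]
  ],
  "jaw": 1,
  "grip_force": 30
}}

```text
t: 32.5
tool_pos: [0.445, -0.3471, 0.0745]
tool_rot: [0.307, 3.126, -0.001]
contact_force: [0.2, 0.1, 1.5]
opening: 0.0152
grip_force: 30.7
```

Call:
{"method": "drive_tool", "body": {
  "rows": [
    [[0,0,-0.01],0],
    [[0,0,-0.03],0],
    [[0,0,-0.04],0],
    [[0,0,-0.04],0],
    [[0,0,-0.02],0],
    [[0,0,0],0],
    [[0.0095,0.044,0],0],
    [[0.0095,0.044,0],0],
    [[0.0095,0.044,0],0],
    [[0.0095,0.044,0],0]
  ]
}}

```text
t: 33.5
tool_pos: [0.4405, -0.1648, 0.2121]
tool_rot: [-0.308, -3.123, -0.003]
contact_force: [0.7, 0.3, -0.7]
opening: 0.0152
grip_force: 30.4
```

Call:
{"method": "drive_tool", "body": {
  "rows": [
    [[0.0095,0.044,0],0],
    [[0.0095,0.044,0],0],
    [[0.0095,0.044,0],0],
    [[0.0095,0.044,0],0],
    [[0.0095,0.044,0],0],
    [[0.0095,0.044,0],0],
    [[0.0095,0.044,0],0],
    [[0.0095,0.044,0],0],
    [[0.0095,0.044,0],0],
    [[0.0095,0.044,0],0]
  ]
}}

```text
t: 34.5
tool_pos: [0.4328, 0.2847, 0.2122]
tool_rot: [-0.306, -3.124, 0.003]
contact_force: [0.2, -0.1, -0.4]
opening: 0.0151
grip_force: 30.4
```

Call:
{"method": "drive_tool", "body": {
  "rows": [
    [[0.0095,0.044,0],0],
    [[0,0,0.03],0.038],
    [[0,0,0.03],0],
    [[0,0,0],0],
    [[0,0,0],0],
    [[0,0,0],0]
  ]
}}

```text
t: 35.1
tool_pos: [0.4341, 0.3282, 0.1555]
tool_rot: [0.367, 3.119, 0.002]
contact_force: [0.1, 0.4, 0.4]
opening: 0.0148
grip_force: 30.4
```

```bash
python3 -c "
from h import *
go(.4323,.3277,.083,-.2336)
S=vision.get_image('side');T=vision.get_image('top')
cv2.imwrite('pics/c8.png',np.hstack([overlay(S['image'],S,(.4469,.3242),[(.003,.05)],295,240,80,90,5),overlay(T['image'],T,(.4469,.3242),[(.003,.05)],100,180,70,90,5)]))"
```

```text
t 35.1 shift mm [ 1.7 -1.  72.5] turn -0.001 z axis [ 0.001  0.001 -1.   ]
```

View pics/c8.png

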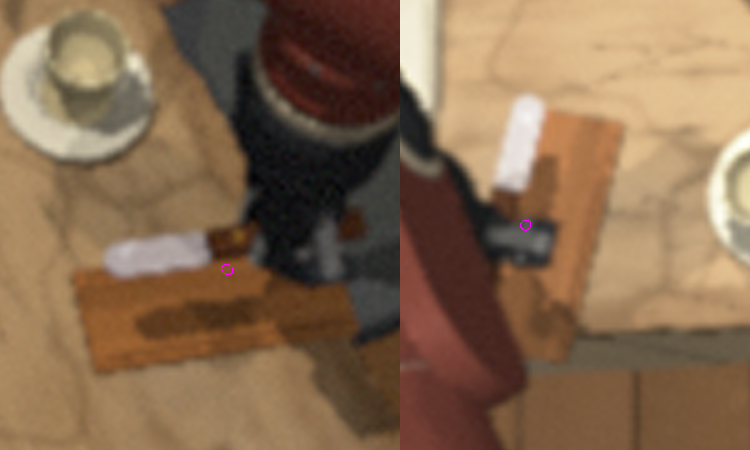

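Knife is held level and in line with the board. Lowering.

Call:
{"method": "drive_tool", "body": {
  "rows": [
    [[0.0015,-0.001,0.025],0],
    [[0,0,0.025],0],
    [[0,0,0.013],0],
    [[0,0,0.005],0],
    [[0,0,0],0],
    [[0,0,0],0],
    [[0,0,0],0]
  ]
}}

```text
t: 35.9
tool_pos: [0.4326, 0.3281, 0.0877]
tool_rot: [0.366, 3.118, 0.002]
contact_force: [-0.4, -0.5, 0.1]
opening: 0.0149
grip_force: 30.4
```

Call:
{"method": "drive_tool", "body": {
  "rows": [
    [[0,0,0.001],0],
    [[0,0,0.001],0],
    [[0,0,0],0],
    [[0,0,0],0]
  ]
}}

```text
t: 36.3
tool_pos: [0.4317, 0.3276, 0.0843]
tool_rot: [-0.366, -3.12, 0.0]
contact_force: [0.4, 0.4, -0.6]
opening: 0.0148
grip_force: 30.4
```

```bash
python3 -c "
from h import *
go(.4323,.3277,.0825,-.2336)"
```

```text
t 36.3 shift mm [-0.5  0.2  1.8] turn -0.000 z axis [-0. -0. -1.]
```

Call:
{"method": "drive_tool", "body": {
  "rows": [
    [[0,0,0.001],0],
    [[0,0,0.0005],0],
    [[0,0,0],0],
    [[0,0,0],0]
  ]
}}

```text
t: 36.7
tool_pos: [0.4317, 0.3276, 0.0827]
tool_rot: [-0.366, -3.12, 0.0]
contact_force: [-0.3, -0.6, -1.4]
opening: 0.0153
grip_force: 30.4
```

Call:
{"method": "drive_tool", "body": {
  "rows": [
    [[0,0,0.0007],0],
    [[0,0,0],0],
    [[0,0,0],0]
  ]
}}

```text
t: 37.0
tool_pos: [0.4319, 0.3276, 0.0825]
tool_rot: [-0.366, -3.12, 0.0]
contact_force: [-1.7, -1.6, 3.6]
opening: 0.015
grip_force: 30.9
```

Call:
{"method": "drive_tool", "body": {
  "rows": [
    [[0,0,0],0],
    [[0,0,0],0],
    [[0,0,0],0],
    [[0,0,0],0],
    [[0,0,0],0],
    [[0,0,-0.01],0],
    [[0,0,-0.03],0],
    [[0,0,-0.04],0],
    [[0,0,-0.04],0],
    [[0,0,-0.04],0]
  ],
  "jaw": 0.4
}}

```text
t: 38.0
tool_pos: [0.4316, 0.3275, 0.2445]
tool_rot: [0.366, 3.12, 0.001]
contact_force: [0.9, -0.3, -0.2]
opening: 0.051
grip_force: 0.0
```

Call:
{"method": "drive_tool", "body": {
  "rows": [
    [[0.02,0.04,-0.01],0],
    [[0.02,0.04,0],0],
    [[0.02,0.04,0],0],
    [[0.02,0.04,0],0],
    [[0.02,0.04,0],0],
    [[0.02,0.04,0],0],
    [[0,0,0],0],
    [[0,0,0],0],
    [[0,0,0],0]
  ]
}}

```text
t: 38.9
tool_pos: [0.3709, 0.5882, 0.2525]
tool_rot: [0.367, 3.12, -0.0]
contact_force: [0.6, -0.8, -0.3]
opening: 0.051
grip_force: 0.0
```

```bash
python3 -c "
from h import *
T=vision.get_image('top');S=vision.get_image('side')
cv2.imwrite('pics/fin.png',np.hstack([overlay(S['image'],S,(.4469,.3242),[],295,240,80,110,5),overlay(T['image'],T,(.4469,.3242),[],100,150,80,110,5)]))
cv2.imwrite('pics/top_end.png',T['image'])
d=cv2.absdiff(T['image'],cv2.imread('pics/top0.png')).max(2)
for n,u,v in(('ink',175,172),('reel',257,185)): print(n,d[v-12:v+12,u-12:u+12].mean())"
```

```text
ink 1.5017361111111112
reel 1.5277777777777777
```

View pics/fin.png

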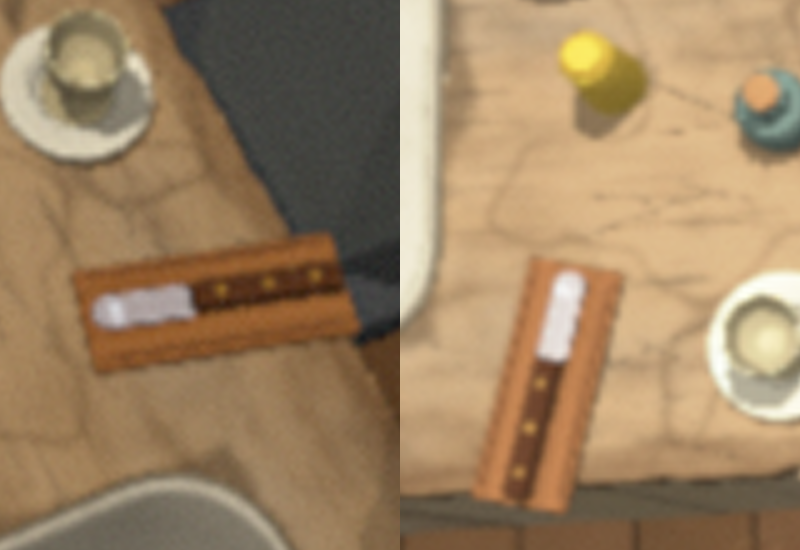

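The knife lies centred and aligned on the board, with both ends inside it. Ink bottle and reel are unmoved, and the arm is clear. Handing in.

```bash
python3 -c "
from station import ctrl
print(ctrl.finish_job())"
```

```text
the job is handed in; nothing more can be done
None
```

The breakfast is laid and handed in at about 39 s: an egg cup on each saucer, then the salt on the coaster and the knife along the board, each within about 2 mm of centre by the camera; the ink bottle and cotton reel are unmoved, and one cup was re-centred before the salt was placed.

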